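# Pick the weighted carving mallet by feel

## Task

Two look-alike carver's mallets, one with a blue and one with an orange handle end, stand head down on their pads, and one of them has a heavy core. Lift the blue one well clear of its pad to feel its weight, set it back upright in the middle of its own pad and let go, then lift the orange one in the same way. Finish while still holding the heavier mallet upright and still, its head about 10 cm above the middle of the green round mat, ready to be handed over, with the lighter one standing released in the middle of its own pad; never tip a mallet over, and leave the other things on the bench alone.

Things in the scene. Friction and masses are not known exactly. Their poses are not given: they have to be found in the camera images.
- mallet_blue: loose carver's mallet standing on its head; origin: centre of its underside, z up the handle. Brown wooden head 76 mm across, 80 mm high; pale round handle, 28 mm across, from 80 to 165 mm above the origin, top 18 mm blue: grip it from above. 0.2 to 0.8 kg; one of the two, either one, hides a steel core (1 mm of play) and is at least 0.2 kg heavier
- mallet_orange: loose carver's mallet standing on its head; origin: centre of its underside, z up the handle. Brown wooden head 76 mm across, 80 mm high; pale round handle, 28 mm across, from 80 to 165 mm above the origin, top 18 mm orange: grip it from above. 0.2 to 0.8 kg; one of the two, either one, hides a steel core (1 mm of play) and is at least 0.2 kg heavier
- pad_blue: fixed round blue-rimmed cork pad, 120 mm across and 8 mm thick, on which the blue mallet stands at the start; origin at the centre of its underside, on the bench, so its top is 8 mm above the origin
- pad_orange: fixed round orange-rimmed cork pad, 120 mm across and 8 mm thick, on which the orange mallet stands at the start; origin at the centre of its underside, on the bench, so its top is 8 mm above the origin
- mat: fixed green round mat, 140 mm across and 3 mm thick, flat on the bench; origin at the centre of its underside
- pencil: bystander, to be left alone: flat red carpenter's pencil lying on the bench, 170 x 14 x 9 mm, origin under its middle
- chisel: bystander, to be left alone: wood chisel with a round yellow handle (22 mm thick), lying flat, 230 mm long along its x, origin under its middle
- wide_tape: bystander, to be left alone: roll of cream paper tape lying flat, 100 mm across, 48 mm high, origin at the centre of its underside
- narrow_tape: bystander, to be left alone: roll of yellow tape lying flat, 104 mm across, 22 mm high, origin at the centre of its underside
- tape_measure: bystander, to be left alone: black and green tape measure, 75 x 42 x 68 mm, origin at the centre of its underside
- glue: bystander, to be left alone: white glue bottle with an orange cap, 62 mm across, 170 mm high, origin at the centre of its underside
- offcut: bystander, to be left alone: pale wood offcut, 110 x 60 x 40 mm, origin at the centre of its underside
Not all that is in view belongs to the job. Leave any pink or turquoise look-alike of the mallet_blue alone. What is shaped like the pad_orange but pink is not meant.

How it is judged:
On the way, in this order (a step that is already met when the one before it is completed fails the run):
1. the blue mallet is held at least 30 mm clear of its pad while the orange one stands on its own (z of mallet_blue in the frame of pad_blue above 0.038 m and contact force between the fingers and mallet_blue above 1 N and horizontal distance between mallet_orange and pad_orange below 0.025 m and z of mallet_orange in the frame of pad_orange below 0.012 m and angle between mallet_orange's own z axis and vertical below 0.1 rad and contact force between the fingers and mallet_orange below 0.1 N and linear speed of mallet_orange below 0.03 m/s), for 0.3 s.
2. the blue mallet stands upright in the middle of its pad again, released (horizontal distance between mallet_blue and pad_blue below 0.025 m and z of mallet_blue in the frame of pad_blue below 0.012 m and angle between mallet_blue's own z axis and vertical below 0.1 rad and contact force between the fingers and mallet_blue below 0.1 N and linear speed of mallet_blue below 0.03 m/s), for 0.2 s.
3. the orange mallet is held at least 30 mm clear of its pad while the blue one stands on its own (all of step 2 and z of mallet_orange in the frame of pad_orange above 0.038 m and contact force between the fingers and mallet_orange above 1 N), for 0.3 s.
At the end, for the whole second after the job is handed in: The fingers hold the heavier mallet still and upright (0.25 rad), its underside 50 to 200 mm above the bench, within 50 mm of the mat's centre; the lighter one (under 4.4 N on its pad, as only the one without steel core is) stands upright and released within 25 mm of its own pad's centre (((horizontal distance between mallet_blue and mat below 0.05 m and height (world z) of mallet_blue between 0.05 and 0.2 m and angle between mallet_blue's own z axis and vertical below 0.25 rad and contact force between the fingers and mallet_blue above 1 N and linear speed of mallet_blue below 0.05 m/s and horizontal distance between mallet_orange and pad_orange below 0.025 m and z of mallet_orange in the frame of pad_orange below 0.012 m and angle between mallet_orange's own z axis and vertical below 0.1 rad and contact force between the fingers and mallet_orange below 0.1 N and linear speed of mallet_orange below 0.03 m/s and contact force between mallet_orange and pad_orange between 1 and 4.4 N) or (horizontal distance between mallet_orange and mat below 0.05 m and height (world z) of mallet_orange between 0.05 and 0.2 m and angle between mallet_orange's own z axis and vertical below 0.25 rad and contact force between the fingers and mallet_orange above 1 N and linear speed of mallet_orange below 0.05 m/s and horizontal distance between mallet_blue and pad_blue below 0.025 m and z of mallet_blue in the frame of pad_blue below 0.012 m and angle between mallet_blue's own z axis and vertical below 0.1 rad and contact force between the fingers and mallet_blue below 0.1 N and linear speed of mallet_blue below 0.03 m/s and contact force between mallet_blue and pad_blue between 1 and 4.4 N))); the arm keeps its last pose, push and grip.
It fails at once if a mallet is tipped by more than 0.5 rad (angle between any of mallet_blue, mallet_orange's own z axis and vertical above 0.5 rad).
It fails at once if a bystander is moved by more than 30 mm (distance of any of pencil, chisel, wide_tape, narrow_tape, tape_measure, glue, offcut from where it was at the start of the episode above 0.03 m).
It also fails if it takes over 72 s, if anything falls off the work surface, if the arm or the gripper's body presses on something with over 40 N, if the wrist force passes 120 N, or if a joint passes its speed limit or range.

## Robot

A 6-joint arm with a two-finger parallel gripper is mounted at the origin on the work surface. World frame = base frame: x ahead of the robot, y to its left, z up, the work surface at z = 0. Lengths are in m, angles in rad, forces in N, time in s.
With the tool pointing down it reaches from about 0.35 to 0.775 m from the base axis. Payload 5.5 kg.
Tool frame: the origin (TCP) lies midway between the tips of the shut fingers; the grasp point (between the pads) lies grasp_offset behind it (grasp_offset is the distance from the TCP to the grasp point, in m); z points along the fingers, x is the direction in which the jaws open and shut, and the axes are right-handed (so a half turn about z gives the same grasp; the last joint's range is limited). The gripper opens to 85 mm and grips with 20 to 120 N. Pads are 22 mm wide; open, the fingers measure 114 mm over their backs; the gripper's body (76 mm by 85 mm) begins 54 mm behind the grasp point. The pads swing forward as they close: fully open they stand 13 mm farther back than shut.
Start: joints at [-1.357, 0.313, 0.046, 1.304, 0, 1.431], TCP at [0.199, -0.539, 0.231] pointing down, gripper open.
Joint ranges: [-2.76, 2.76], [-0.86, 1.69], [-1.03, 1.26], [-2.2, 2.34], [-1.47, 1.5], [-3.14, 3.14]. Speed limits (rad/s): [2.57, 2.57, 3.14, 3.14, 3.14, 3.14].

## Interface

Orientations are given as a unit quaternion [w, x, y, z].
In Python, from bench import * gives the robot as it stands. The module is installed in compiled form; this text tells all that it offers.
- The arm moves only by the shell command python3 -m handwheel 'ROWS' [FORCE]. ROWS is JSON, a list of rows, each a list of 5 numbers: the shift along the tool's x, y, z in m, then the turn about the tool's z in rad, then the finger opening in m, from 0 to 0.0854. In form: [[x, y, z, turn, grip], ...]. A call has 1 to 20 rows; each row is the pose to reach, as a shift and turn from the pose commanded when the call began, along the tool's axes at that moment; what a row does not reach only later rows make up. A row lasts 1/10 s, in which the tool goes at most 50 mm and 8.59 degrees, less where a joint would pass 70% of its speed; a pose out of reach is approached as far as the arm can. A call with a gripper value outside its range is refused whole. The fingers move at their own pace and stop on an object; FORCE is the grip in N (left out, the last holds). Time passes only in rows, so rows that repeat a pose let the fingers close. It gives the time, the measured TCP pose, the force and the opening at its end, in the units of the state.
- observe(): the state, without advancing time (a new reading comes with each control period).
- camera(name): name is "scene" or "top" or "wrist"; returns (picture, depth): 400x640x3 uint8, blue, green, red; 400x640 float32, m along the optical axis (not along the pixel's ray), 0 where there is no reading.
- camera_info(name): a dict with "vertical_fov" (degrees; the focal length in pixels is half the picture's height over the tangent of half this angle, whatever the lens; pixels are square), "cx", "cy" (the principal point, pixels), "R" (3x3) and "t" (3): a world point X has camera coordinates R X + t. Camera axes: x right, y down, z forward; pixel columns grow to the right and rows downward; lengths in m; the calibration is good to about 2 mm. A picture is of the moment at which its call begins: read the wrist's pose just before it. camera_info takes no time and is no camera call; for the wrist camera it gives the pose at the moment of the call.
- finish_job(): hands the job in, once; it reports no verdict.
The state is a dict: "time": time; "qpos": joint angles; "qd": joint speeds; "tau": joint torques, N m; "position": TCP position; "eef_rot": TCP orientation; "contact_force": force on the tool from outside, world axes, zero at the start; "ft_torque": the same for the moment, N m; "opening": opening from 0.0 (shut) to 1.0 (fully open).
Only numpy, scipy, OpenCV 4.12 (cv2) and the standard library are available. Lean on these libraries where they do the work, as an engineer would, in place of code of your own. Each camera call takes 0.05 s, during which the arm holds its last target.

## Working session

There is one attempt and no reset: what is moved stays moved. The work goes in short steps, Python scripts to look and compute and a shell command to move; the robot and the scene stay as the last step left them, time stands still between calls to the robot, and variables do not carry over. Pictures are saved under pics/ and viewed, and the job is handed in when it is done.

```bash
mkdir -p pics; ls
python3 - <<'E'
from bench import *
import cv2, numpy as np
s=observe(); print(s)
for n in ["scene","top"]:
    im,d=camera(n); cv2.imwrite(f"pics/{n}0.png",im); np.save(f"pics/{n}0_d.npy",d); i=camera_info(n); print(n,i)
try: print(grasp_offset)
except Exception as e: print(e)
E
```

```text
pics
{'time': 0.0, 'qpos': array([-1.35662670e+00,  3.13988948e-01,  4.49582191e-02,  1.30360961e+00,
        1.37358398e-05,  1.43122314e+00]), 'qd': array([ 8.96151583e-05,  2.31916545e-03,  3.14390248e-04,  1.12671792e-04,
        1.04874760e-03, -1.34245604e-03]), 'tau': array([-4.75561239e-05, -4.80627394e+01,  2.98533136e+01,  1.95155467e-02,
       -1.43738439e-04,  9.92702454e-08]), 'position': array([ 0.19908319, -0.53887626,  0.23040691]), 'eef_rot': array([-6.32226260e-04,  8.20490748e-01, -5.71659061e-01, -6.71142692e-04]), 'contact_force': array([0.00313848, 0.23505702, 0.01799005]), 'ft_torque': array([ 0.00523421, -0.01418009,  0.02712628]), 'opening': 0.9987228311922298}
scene {'vertical_fov': 50.203281111916475, 'cx': 321.32040534268674, 'cy': 195.2442753843371, 'R': array([[-0.73135417,  0.68176925,  0.01765703],
       [ 0.52050062,  0.5747115 , -0.63149489],
       [-0.44068149, -0.45265593, -0.77517897]]), 't': array([ 0.41022491, -0.24708564,  1.43501331])}
top {'vertical_fov': 43.05453095598549, 'cx': 318.0327281506499, 'cy': 193.8866256951939, 'R': array([[-0.00943445, -0.99993785,  0.00594042],
       [-0.98573323,  0.00830172, -0.16811034],
       [ 0.16805057, -0.0074417 , -0.98575029]]), 't': array([6.22930355e-04, 5.54964292e-01, 1.64444603e+00])}
0.0187
```

View pics/scene0.png

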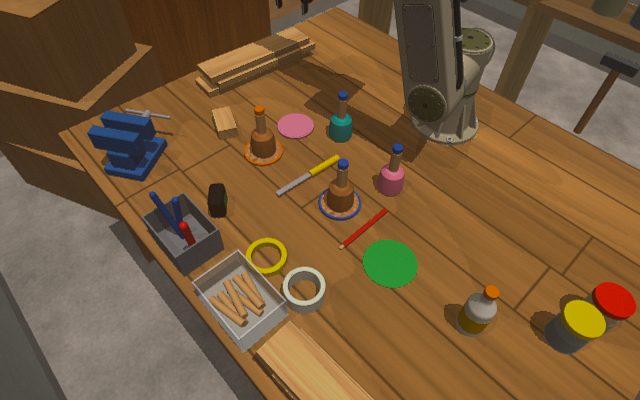

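View pics/top0.png

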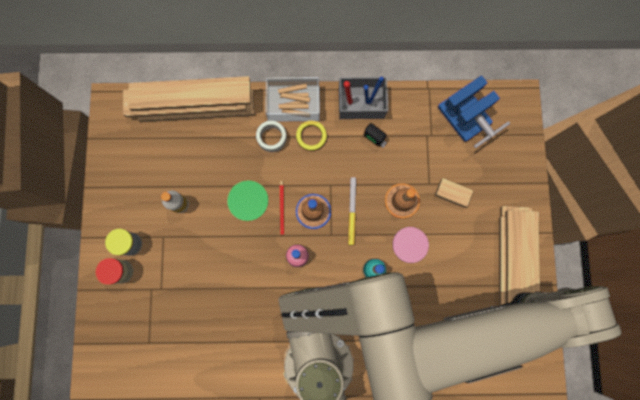

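Scene view: brown-headed blue-tipped mallet at (342,180) on a blue-rimmed pad; brown orange-tipped one at (262,135) on an orange-rimmed pad. Look-alikes: pink head with blue tip (391,175), turquoise head with blue tip (342,120), and a pink pad (295,126). The green mat is at (390,263). Next I'll check a close crop and measure.

```bash
cat > h.py <<'E'
from bench import *
import cv2, numpy as np
def cam(n,i=None):
    i=i or camera_info(n); f=200/np.tan(np.radians(i["vertical_fov"]/2)); return i,f
def ray(i,u,v):
    f=200/np.tan(np.radians(i["vertical_fov"]/2))
    R=np.array(i["R"]);t=np.array(i["t"])
    return -R.T@t, R.T@np.array([(u-i["cx"])/f,(v-i["cy"])/f,1.0])
def atz(i,u,v,z):
    c,d=ray(i,u,v); return c+d*(z-c[2])/d[2]
def proj(i,X):
    f=200/np.tan(np.radians(i["vertical_fov"]/2))
    p=np.array(i["R"])@np.array(X)+np.array(i["t"]); return np.array([f*p[0]/p[2]+i["cx"],f*p[1]/p[2]+i["cy"]])
def cloud(i,d):
    f=200/np.tan(np.radians(i["vertical_fov"]/2))
    v,u=np.mgrid[:400,:640]; P=np.stack([(u-i["cx"])/f*d,(v-i["cy"])/f*d,d],-1)-np.array(i["t"])
    return P@np.array(i["R"])
E
python3 - <<'E'
from h import *
im=cv2.imread("pics/top0.png"); d=np.load("pics/top0_d.npy"); i=camera_info("top"); P=cloud(i,d)
for n,(u,v) in dict(mat=(248,201),blue=(312,204),orange=(409,193),bench=(200,300),bench2=(120,200)).items(): print(n,P[v,u],d[v,u])
cv2.imwrite("pics/topc.png",np.vstack([cv2.resize(im[150:250,200:360],None,fx=5,fy=5,interpolation=3)]))
cv2.imwrite("pics/topc2.png",cv2.resize(im[150:250,340:500],None,fx=5,fy=5,interpolation=3))
s=cv2.imread("pics/scene0.png"); cv2.imwrite("pics/sc.png",cv2.resize(s[90:220,230:420],None,fx=4,fy=4,interpolation=3))
E
```

```text
mat [0.54021767 0.23490856 0.00054229] 1.7329472
blue [0.50390972 0.01551088 0.16089501] 1.5704106
orange [ 0.53229403 -0.28256367  0.18226224] 1.556336
bench [0.21029339 0.38871677 0.00143402] 1.6754797
bench2 [0.54600486 0.66824541 0.00910601] 1.7222533
```

View pics/topc.png

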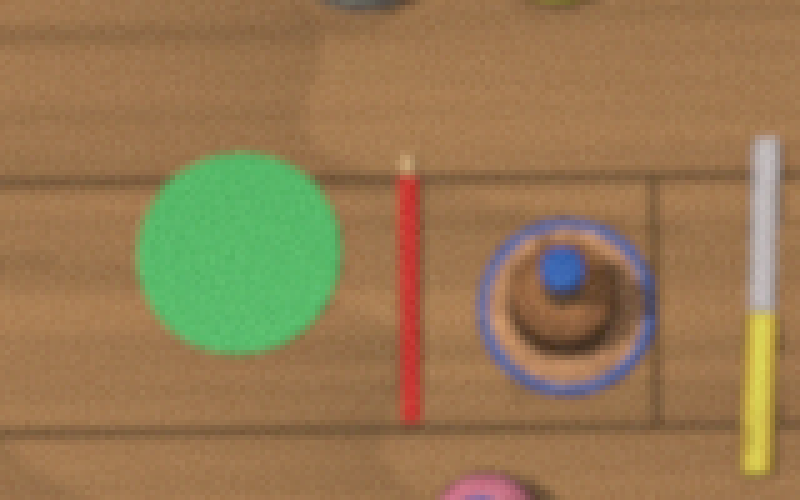

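View pics/topc2.png

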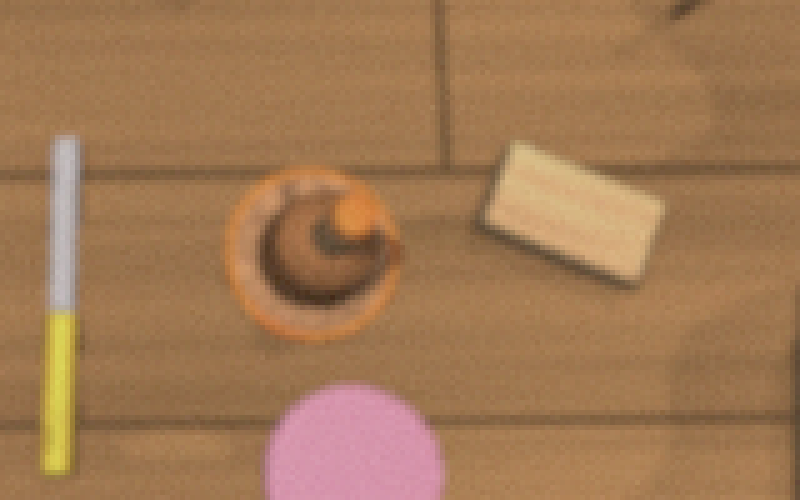

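View pics/sc.png

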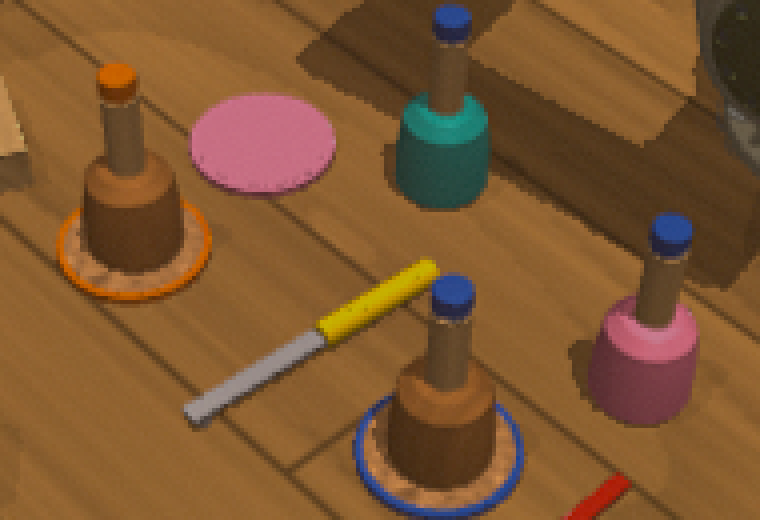

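Run:
```python
from h import *
i=camera_info("top"); s=camera_info("scene")
for n,u,v,z in [("mat",247.2,200.2,.003),("padb",313,211,.008),("bluetop",312,203.2,.173),("pado",402.3,200.3,.008),("orangetop",410.6,192.8,.173)]: print("top",n,atz(i,u,v,z).round(4))
for n,u,v,z in [("mat",390,263,.003),("padb",230+440/4-.4,90+441/4-.4,.008),("bluetop",230+453/4-.4,90+285/4-.4,.173),("pado",230+135/4-.4,90+235/4-.4,.008),("orangetop",230+117/4-.4,90+75/4-.4,.173)]: print("scene",n,atz(s,u,v,z).round(4))
o=observe(); print([proj(s,[x,0,0]) for x in (0,.5)],proj(i,o["position"]))
```

```text
top mat [0.5426 0.2374 0.003 ]
top padb [0.5028 0.013  0.008 ]
top bluetop [0.5046 0.0154 0.173 ]
top pado [ 0.537  -0.2918  0.008 ]
top orangetop [ 0.5345 -0.2893  0.173 ]
scene mat [0.5452 0.2389 0.003 ]
scene padb [0.4992 0.0092 0.008 ]
scene bluetop [0.5037 0.0135 0.173 ]
scene pado [ 0.5314 -0.2965  0.008 ]
scene orangetop [ 0.5355 -0.2883  0.173 ]
[array([443.3640319 , 121.73526583]), array([336.97768497, 199.87128021])] [505.90515552 303.83980876]
```

```bash
cat >> h.py <<'E'
from scipy.spatial.transform import Rotation as Ro
def st(target=None):
    o=observe(); q=o["eef_rot"]; R=Ro.from_quat([q[1],q[2],q[3],q[0]]); M=R.as_matrix()
    print("t",round(float(o["time"]),2),"p",o["position"].round(4),"yaw",round(float(np.arctan2(M[1,0],M[0,0])),4),"tilt",M[:,2].round(3),"F",o["contact_force"].round(2),"open",round(float(o["opening"]),3),"q",o["qpos"].round(2))
    if target is not None: print("shift",(M.T@(np.array(target)-o["position"])).round(4))
E
python3 - <<'E'
from h import *
st([.504,.0145,.26])
E
```

```text
t 0.1 p [ 0.1991 -0.539   0.2305] yaw -1.217 tilt [-0.     0.002 -1.   ] F [ 0.74 -0.18 -0.03] open 1.0 q [-1.36  0.31  0.05  1.3   0.    1.43]
shift [-0.4136 -0.4778 -0.0287]
```

```bash
python3 -m handwheel '[[-0.013,-0.015,-0.01,-0.04,0.085],[-0.039,-0.045,-0.02,-0.12,0.085],[-0.065,-0.075,-0.029,-0.2,0.085],[-0.091,-0.105,-0.029,-0.28,0.085],[-0.117,-0.135,-0.029,-0.36,0.085],[-0.143,-0.165,-0.029,-0.44,0.085],[-0.169,-0.195,-0.029,-0.52,0.085],[-0.195,-0.225,-0.029,-0.6,0.085],[-0.221,-0.255,-0.029,-0.68,0.085],[-0.247,-0.285,-0.029,-0.76,0.085],[-0.273,-0.315,-0.029,-0.84,0.085],[-0.299,-0.345,-0.029,-0.92,0.085],[-0.325,-0.375,-0.029,-1.0,0.085],[-0.351,-0.405,-0.029,-1.08,0.085],[-0.377,-0.435,-0.029,-1.16,0.085],[-0.4,-0.462,-0.029,-1.217,0.085],[-0.41,-0.474,-0.029,-1.217,0.085],[-0.4136,-0.478,-0.029,-1.217,0.085],[-0.4136,-0.478,-0.029,-1.217,0.085]]' 40
python3 - <<'E'
from h import *
st([.504,.0145,.26])
for n in ["scene","wrist"]:
    im,d=camera(n); cv2.imwrite(f"pics/{n}1.png",im)
print(camera_info("wrist"))
E
```

```text
time: 2.0
position: [0.5039, 0.0144, 0.2603]
eef_rot: [0.0, 1.0, 0.0, -0.0]
contact_force: [0.0, -0.6, 0.6]
opening: 0.996
t 2.0 p [0.5039 0.0144 0.2603] yaw 0.0006 tilt [-0.001 -0.    -1.   ] F [ 0.02 -0.64  0.62] open 0.996 q [-0.13  0.17 -0.07  1.33 -0.    1.44]
shift [ 0.0001 -0.0001  0.0003]
{'vertical_fov': 70.68041850124293, 'cx': 319.39152073572006, 'cy': 201.549441994136, 'R': array([[ 9.99998894e-01, -1.48481055e-03,  8.23346282e-05],
       [-1.44701372e-03, -9.58788639e-01,  2.84116617e-01],
       [-3.42917844e-04, -2.84116422e-01, -9.58789727e-01]]), 't': array([-0.50359251, -0.03213283,  0.41071163])}
```

View pics/scene1.png

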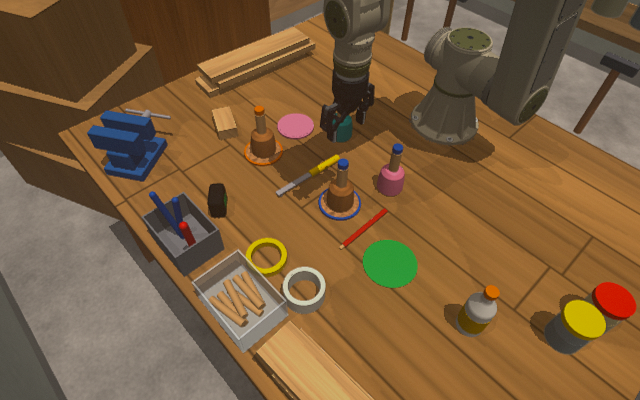

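View pics/wrist1.png

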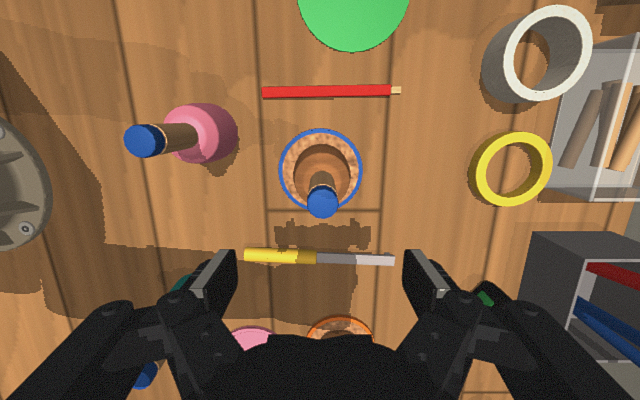

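Run:
```python
from h import *
s=camera_info("scene"); w=camera_info("wrist")
print("scene tcp",proj(s,[.504,.0145,.26]), "wrist top",proj(w,[.504,.0145,.173]),proj(w,[.504,.0145,.26]))
print(atz(w,322,202,.173),"pad",atz(w,320,170,.008))
im=cv2.imread("pics/wrist1.png"); cv2.imwrite("pics/w1c.png",cv2.resize(im[110:230,250:410],None,fx=5,fy=5,interpolation=3))
```

```text
scene tcp [345.15587651 135.50202471] wrist top [319.86012412 204.34899288] [320.12174049 250.20343443]
[0.50582262 0.0165877  0.173     ] pad [0.50447427 0.01461178 0.008     ]
```

View pics/w1c.png

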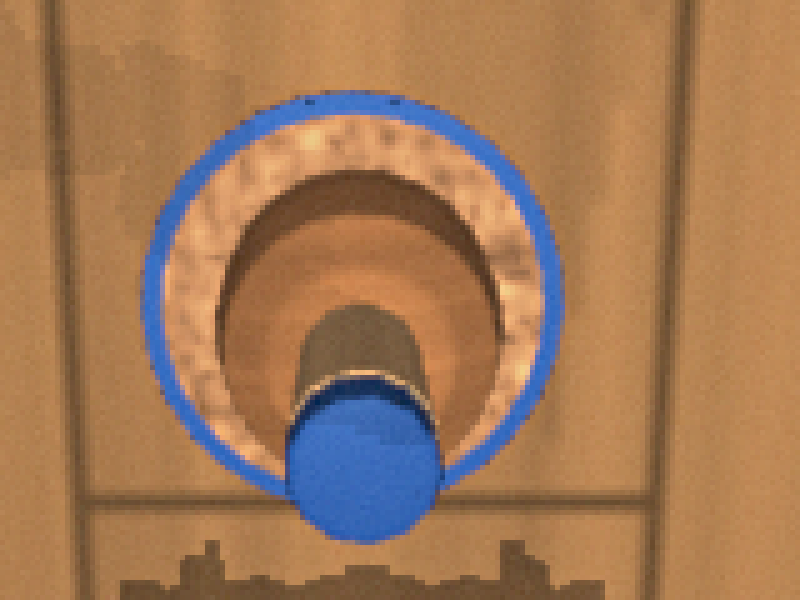

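Wrist view: the brown head with the blue tip at (322,203) is on the blue-rimmed pad centred at (320,169). The mallet is about (0.505, 0.015) and near the pad centre. Pink look-alike is at left (145,140). Descending.

```bash
python3 -m handwheel '[[0.001,-0.001,0.015,0,0.085],[0.001,-0.001,0.035,0,0.085],[0.001,-0.001,0.055,0,0.085],[0.001,-0.001,0.075,0,0.085],[0.001,-0.001,0.095,0,0.085],[0.001,-0.001,0.115,0,0.085],[0.001,-0.001,0.13,0,0.085],[0.001,-0.001,0.138,0,0.085],[0.001,-0.001,0.138,0,0.085],[0.001,-0.001,0.138,0,0.085]]' 60
python3 - <<'E'
from h import *
st()
im,d=camera("wrist"); cv2.imwrite("pics/wrist2.png",im)
E
```

```text
time: 3.1
position: [0.5055, 0.0145, 0.1229]
eef_rot: [0.0, 1.0, -0.001, 0.0]
contact_force: [-0.6, 0.7, -0.2]
opening: 0.994
t 3.1 p [0.5055 0.0145 0.1229] yaw -0.0011 tilt [ 0.001 -0.    -1.   ] F [-0.55  0.68 -0.22] open 0.994 q [-0.13  0.24 -0.33  1.   -0.    1.44]
```

View pics/wrist2.png

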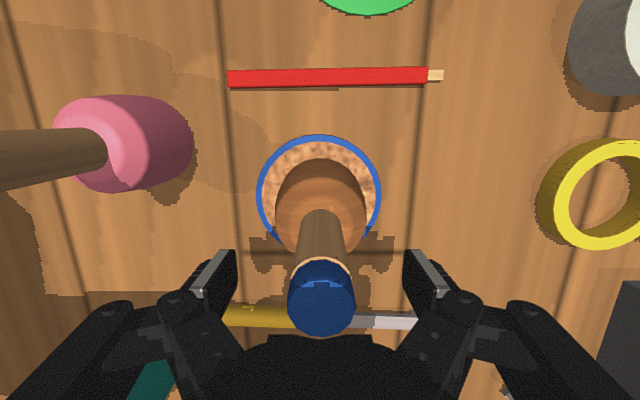

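Handle top at (322,298) is centred between the jaws (225–415). Closing, then lifting.

```bash
python3 -m handwheel '[[0,0,0,0,0],[0,0,0,0,0],[0,0,0,0,0],[0,0,0,0,0],[0,0,0,0,0],[0,0,0,0,0],[0,0,0,0,0],[0,0,0,0,0]]' 60
python3 -c "
from h import *
st()"
```

```text
time: 3.95
position: [0.5058, 0.0152, 0.1226]
eef_rot: [0.0, 1.0, 0.0, 0.001]
contact_force: [1.0, -0.1, 3.5]
opening: 0.312
t 3.95 p [0.5058 0.0152 0.1226] yaw 0.0001 tilt [ 0.001 -0.    -1.   ] F [ 1.04 -0.08  3.53] open 0.312 q [-0.13  0.24 -0.33  1.    0.    1.44]
```

```bash
python3 -m handwheel '[[0,0,-0.005,0,0],[0,0,-0.015,0,0],[0,0,-0.027,0,0],[0,0,-0.039,0,0],[0,0,-0.051,0,0],[0,0,-0.06,0,0],[0,0,-0.064,0,0],[0,0,-0.065,0,0],[0,0,-0.065,0,0],[0,0,-0.065,0,0],[0,0,-0.065,0,0],[0,0,-0.065,0,0]]' 60
python3 - <<'E'
from h import *
st()
F=[]
for k in range(5):
    im,d=camera("wrist"); o=observe(); F.append(list(o["contact_force"])+list(o["tau"][1:4]))
cv2.imwrite("pics/wrist3.png",im); im,d=camera("scene"); cv2.imwrite("pics/scene3.png",im)
print(np.round(F,2),np.mean(F,0).round(2)); st()
E
```

```text
time: 5.15
position: [0.505, 0.0152, 0.1868]
eef_rot: [-0.0, 1.0, 0.0, -0.0]
contact_force: [-1.2, -0.7, -6.1]
opening: 0.314
t 5.15 p [0.505  0.0152 0.1868] yaw 0.0 tilt [-0.001  0.    -1.   ] F [-1.17 -0.75 -6.12] open 0.314 q [-0.13  0.2  -0.22  1.16 -0.    1.44]
[[ 2.300e-01 -6.100e-01 -5.850e+00 -4.341e+01  3.121e+01  1.000e-02]
 [ 5.400e-01 -1.200e-01 -6.160e+00 -4.339e+01  3.120e+01  1.000e-02]
 [-2.500e-01  1.900e-01 -4.750e+00 -4.338e+01  3.121e+01  1.000e-02]
 [-2.400e-01 -1.600e-01 -6.830e+00 -4.338e+01  3.121e+01  1.000e-02]
 [-1.110e+00  4.100e-01 -6.520e+00 -4.338e+01  3.122e+01  0.000e+00]] [-1.700e-01 -6.000e-02 -6.020e+00 -4.339e+01  3.121e+01  1.000e-02]
t 5.45 p [0.5053 0.0152 0.1872] yaw 0.0 tilt [-0. -0. -1.] F [ 0.64 -0.85 -6.3 ] open 0.312 q [-0.13  0.2  -0.22  1.16 -0.    1.44]
```

View pics/wrist3.png

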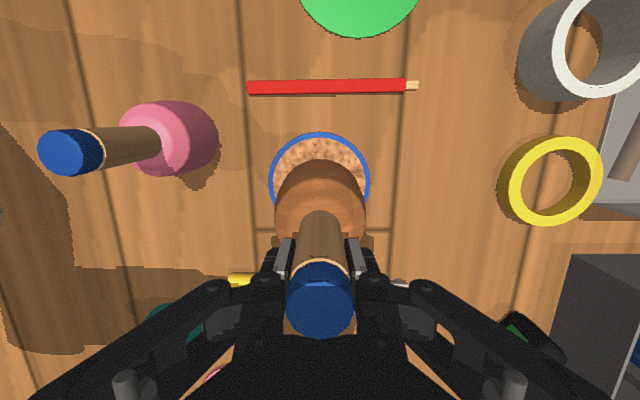

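View pics/scene3.png

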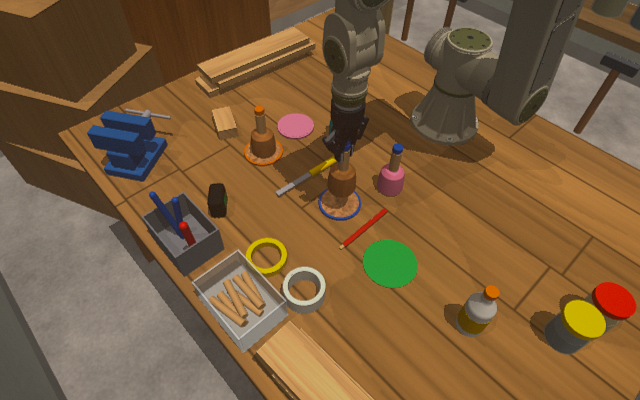

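Blue is clear of its pad, upright, and weighs about 6.0 N. That is already over 4.4 N, so it is probably the heavy one. Setting it back down.

```bash
python3 -m handwheel '[[0,0,0.005,0,0],[0,0,0.015,0,0],[0,0,0.027,0,0],[0,0,0.039,0,0],[0,0,0.05,0,0],[0,0,0.057,0,0],[0,0,0.061,0,0],[0,0,0.063,0,0],[0,0,0.064,0,0],[0,0,0.065,0,0],[0,0,0.065,0,0],[0,0,0.065,0,0]]' 60
python3 -c "
from h import *
st()"
```

```text
time: 6.65
position: [0.5057, 0.0151, 0.1227]
eef_rot: [0.0, 1.0, 0.0, 0.0]
contact_force: [1.3, 0.7, -4.8]
opening: 0.313
t 6.65 p [0.5057 0.0151 0.1227] yaw 0.0 tilt [ 0.001 -0.    -1.   ] F [ 1.3   0.72 -4.79] open 0.313 q [-0.13  0.24 -0.33  1.   -0.    1.44]
```

```bash
python3 -m handwheel '[[0,0,0.0007,0,0],[0,0,0.0015,0,0],[0,0,0.0015,0,0]]' 60
python3 -c "
from h import *
st()"
```

```text
time: 6.95
position: [0.5061, 0.0151, 0.1226]
eef_rot: [0.0, 1.0, 0.0, 0.001]
contact_force: [-2.2, -0.6, 7.6]
opening: 0.308
t 6.95 p [0.5061 0.0151 0.1226] yaw 0.0 tilt [ 0.002 -0.    -1.   ] F [-2.2  -0.58  7.62] open 0.308 q [-0.13  0.24 -0.33  1.   -0.    1.44]
```

Seated, with a reaction of +7.6 N. Releasing.

```bash
python3 -m handwheel '[[0,0,0,0,0.085],[0,0,0,0,0.085],[0,0,0,0,0.085],[0,0,0,0,0.085],[0,0,0,0,0.085],[0,0,0,0,0.085],[0,0,0,0,0.085]]' 60
python3 - <<'E'
from h import *
st()
im,d=camera("wrist"); cv2.imwrite("pics/wrist4.png",im)
E
```

```text
time: 7.65
position: [0.5053, 0.0151, 0.1207]
eef_rot: [0.0, 1.0, 0.0, -0.0]
contact_force: [-0.4, 0.0, -0.3]
opening: 0.995
t 7.65 p [0.5053 0.0151 0.1207] yaw 0.0 tilt [-0. -0. -1.] F [-0.43  0.04 -0.3 ] open 0.995 q [-0.13  0.24 -0.33  1.   -0.    1.44]
```

View pics/wrist4.png

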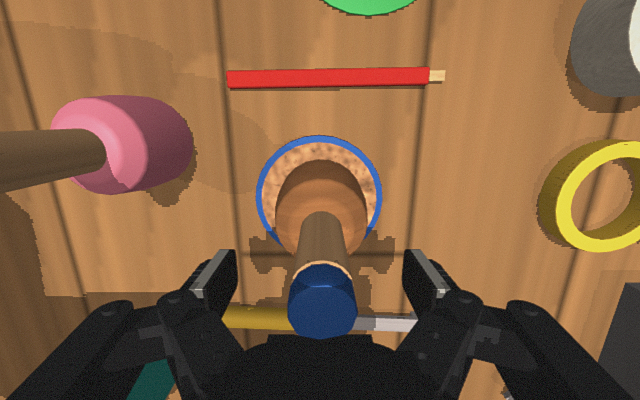

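Blue stands released and centred on its pad (tip at (322,300), rim centred at (320,197)). Rising and moving above the orange one.

```bash
python3 -m handwheel '[[0,0,-0.015,0,0.085],[0,0,-0.04,0,0.085],[0,0,-0.065,0,0.085],[0,0,-0.09,0,0.085],[0,0.005,-0.115,0,0.085],[0,0.02,-0.135,0,0.085],[0.003,0.045,-0.14,0,0.085],[0.006,0.075,-0.14,0,0.085],[0.009,0.105,-0.14,0,0.085],[0.012,0.135,-0.14,0,0.085],[0.015,0.165,-0.14,0,0.085],[0.018,0.195,-0.14,0,0.085],[0.021,0.225,-0.14,0,0.085],[0.024,0.255,-0.14,0,0.085],[0.027,0.28,-0.14,0,0.085],[0.03,0.297,-0.14,0,0.085],[0.03,0.304,-0.14,0,0.085],[0.03,0.304,-0.14,0,0.085],[0.03,0.304,-0.14,0,0.085]]' 60
python3 - <<'E'
from h import *
st()
w=camera_info("wrist"); im,d=camera("wrist"); cv2.imwrite("pics/wrist5.png",im)
cv2.imwrite("pics/w5c.png",cv2.resize(im[110:230,250:410],None,fx=5,fy=5,interpolation=3))
np.save("pics/w5.npy",w,allow_pickle=True)
E
```

```text
time: 9.6
position: [0.5351, -0.2881, 0.2607]
eef_rot: [-0.0, 1.0, 0.0, -0.0]
contact_force: [0.4, 0.6, -0.1]
opening: 0.992
t 9.6 p [ 0.5351 -0.2881  0.2607] yaw 0.0003 tilt [-0.     0.001 -1.   ] F [ 0.4   0.64 -0.11] open 0.992 q [-0.63  0.37  0.2   1.4   0.    0.94]
```

View pics/wrist5.png

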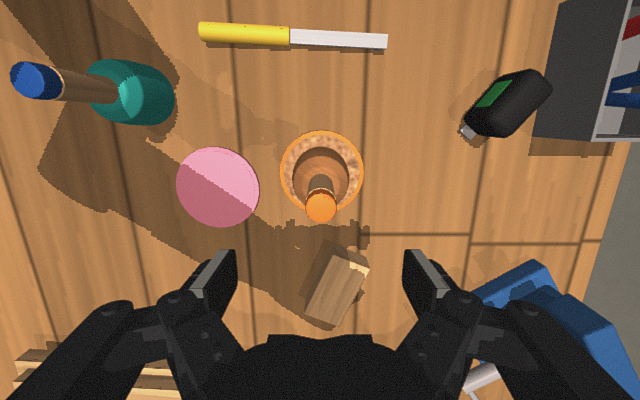

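View pics/w5c.png

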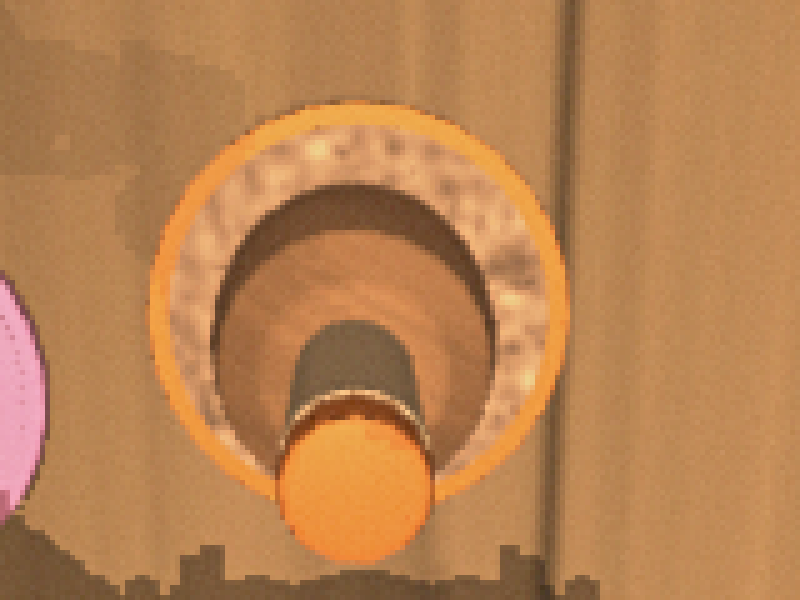

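Run:
```python
from h import *
w=np.load("pics/w5.npy",allow_pickle=True).item()
print(atz(w,320.9,207.4,.173),atz(w,321.6,170.8,.008)); st()
```

```text
[ 0.53633821 -0.28971179  0.173     ] [ 0.53820739 -0.28779223  0.008     ]
t 9.65 p [ 0.5352 -0.2879  0.2609] yaw 0.0008 tilt [-0.  0. -1.] F [-0.24 -1.06 -0.38] open 0.998 q [-0.63  0.37  0.2   1.4   0.    0.94]
```

Orange tip at (321,207) on the orange-rimmed pad centred at (322,171). Mallet is about (0.536, −0.290), with the pink disc at left (217,187) avoided. Descending and closing.

```bash
python3 -m handwheel '[[0.001,0.0015,0.015,0,0.085],[0.001,0.0015,0.035,0,0.085],[0.001,0.0015,0.055,0,0.085],[0.001,0.0015,0.075,0,0.085],[0.001,0.0015,0.095,0,0.085],[0.001,0.0015,0.115,0,0.085],[0.001,0.0015,0.13,0,0.085],[0.001,0.0015,0.138,0,0.085],[0.001,0.0015,0.138,0,0.085],[0.001,0.0015,0.138,0,0.085],[0.001,0.0015,0.138,0,0],[0.001,0.0015,0.138,0,0],[0.001,0.0015,0.138,0,0],[0.001,0.0015,0.138,0,0],[0.001,0.0015,0.138,0,0],[0.001,0.0015,0.138,0,0],[0.001,0.0015,0.138,0,0],[0.001,0.0015,0.138,0,0]]' 60
python3 - <<'E'
from h import *
st()
im,d=camera("wrist"); cv2.imwrite("pics/wrist6.png",im)
E
```

```text
time: 11.45
position: [0.5364, -0.2906, 0.1233]
eef_rot: [0.0, 1.0, -0.0, 0.0]
contact_force: [-1.8, 0.1, 5.1]
opening: 0.312
t 11.45 p [ 0.5364 -0.2906  0.1233] yaw -0.0001 tilt [ 0.    -0.001 -1.   ] F [-1.77  0.07  5.1 ] open 0.312 q [-0.63  0.43 -0.05  1.09 -0.    0.94]
```

View pics/wrist6.png

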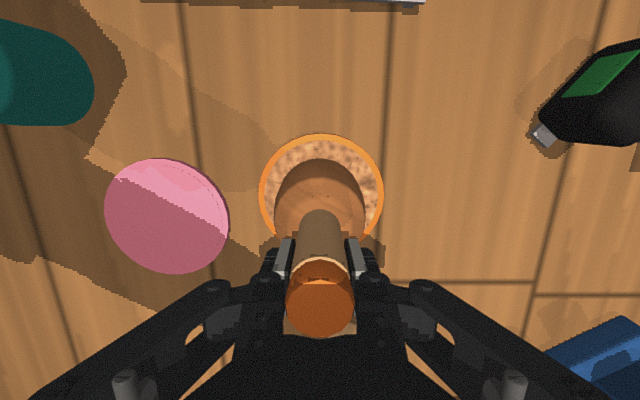

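Gripped (tip at (320,300), opening 0.312). Lifting 65 mm.

```bash
python3 -m handwheel '[[0,0,-0.005,0,0],[0,0,-0.015,0,0],[0,0,-0.027,0,0],[0,0,-0.039,0,0],[0,0,-0.051,0,0],[0,0,-0.06,0,0],[0,0,-0.064,0,0],[0,0,-0.065,0,0],[0,0,-0.065,0,0],[0,0,-0.065,0,0],[0,0,-0.065,0,0],[0,0,-0.065,0,0]]' 60
python3 - <<'E'
from h import *
F=[]
for k in range(6):
    im,d=camera("wrist"); o=observe(); F.append(list(o["contact_force"]))
cv2.imwrite("pics/wrist7.png",im); im,d=camera("scene"); cv2.imwrite("pics/scene7.png",im)
print(np.round(F,2),np.mean(F,0).round(2)); st()
E
```

```text
time: 12.7
position: [0.5361, -0.2902, 0.1873]
eef_rot: [-0.0, 1.0, 0.0, -0.0]
contact_force: [0.1, -0.6, -2.9]
opening: 0.314
[[-0.2  -0.4  -3.52]
 [ 0.3   0.18 -3.44]
 [-0.4   0.37 -3.06]
 [-0.91  0.48 -3.82]
 [ 0.31 -0.27 -3.02]
 [-0.27  0.14 -2.78]] [-0.19  0.08 -3.27]
t 13.05 p [ 0.5363 -0.2903  0.1878] yaw -0.0 tilt [-0. -0. -1.] F [ 0.13 -0.15 -3.63] open 0.313 q [-0.63  0.4   0.06  1.23 -0.    0.94]
```

View pics/scene7.png

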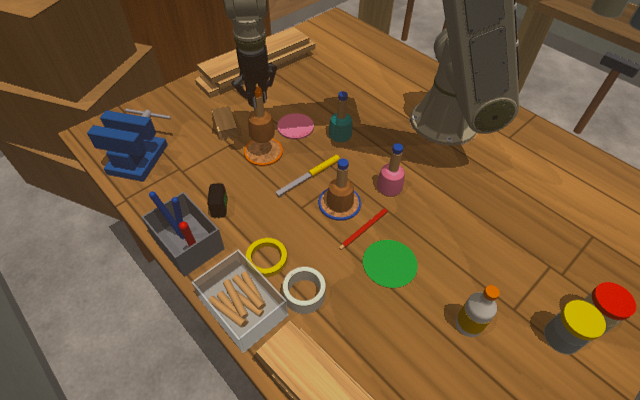

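Scene view: orange lifted over its pad (260,125), blue standing on its own (342,185). Orange weighs 3.3 N against blue's 6.0 N, so blue is the heavier. Setting orange back.

```bash
python3 -m handwheel '[[0,0,0.005,0,0],[0,0,0.015,0,0],[0,0,0.027,0,0],[0,0,0.039,0,0],[0,0,0.05,0,0],[0,0,0.057,0,0],[0,0,0.061,0,0],[0,0,0.063,0,0],[0,0,0.064,0,0],[0,0,0.065,0,0],[0,0,0.0655,0,0],[0,0,0.066,0,0],[0,0,0.066,0,0]]' 60
python3 -c "
from h import *
st()"
```

```text
time: 14.35
position: [0.5366, -0.2907, 0.1233]
eef_rot: [0.001, 1.0, 0.0, 0.001]
contact_force: [-2.2, 1.5, 6.1]
opening: 0.312
t 14.35 p [ 0.5366 -0.2907  0.1233] yaw 0.0 tilt [ 0.001 -0.001 -1.   ] F [-2.25  1.54  6.05] open 0.312 q [-0.63  0.43 -0.05  1.09 -0.    0.94]
```

```bash
python3 -m handwheel '[[0,0,0,0,0.085],[0,0,0,0,0.085],[0,0,0,0,0.085],[0,0,0,0,0.085],[0,0,0,0,0.085],[0,0,0,0,0.085],[0,0,0,0,0.085],[0,0,-0.015,0,0.085],[0,0,-0.04,0,0.085],[0,0,-0.065,0,0.085],[0,0,-0.09,0,0.085],[0,0,-0.115,0,0.085],[0,0,-0.132,0,0.085],[0,0,-0.139,0,0.085],[0,0,-0.139,0,0.085],[0,0,-0.139,0,0.085]]' 60
python3 - <<'E'
from h import *
st([.505,.0153,.2606])
w=camera_info("wrist"); im,d=camera("wrist"); cv2.imwrite("pics/wrist8.png",im)
np.save("pics/w8.npy",w,allow_pickle=True)
cv2.imwrite("pics/w8c.png",cv2.resize(im[110:230,250:410],None,fx=5,fy=5,interpolation=3))
E
```

```text
time: 15.95
position: [0.536, -0.2902, 0.2598]
eef_rot: [-0.0, 1.0, -0.0, -0.001]
contact_force: [0.3, -0.3, -0.8]
opening: 0.997
t 15.95 p [ 0.536  -0.2902  0.2598] yaw -0.0 tilt [-0.001  0.001 -1.   ] F [ 0.26 -0.27 -0.81] open 0.997 q [-0.63  0.38  0.21  1.4  -0.    0.94]
shift [-0.0311 -0.3055 -0.0006]
```

View pics/w8c.png

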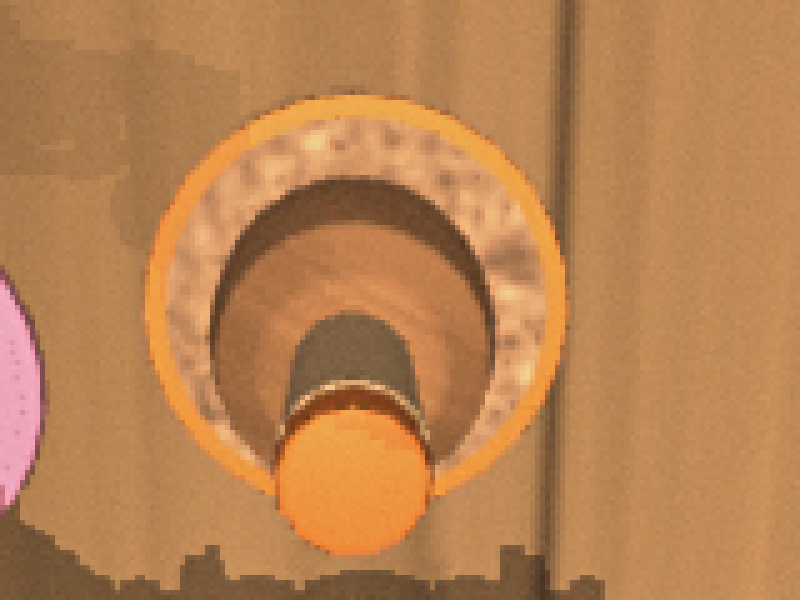

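Orange stands upright and released, same place as at the start (tip crop (355,480), pad (357,300)). Back to blue.

```bash
python3 -m handwheel '[[-0.001,-0.01,0,0,0.085],[-0.004,-0.035,0,0,0.085],[-0.007,-0.065,0,0,0.085],[-0.01,-0.095,0,0,0.085],[-0.013,-0.125,0,0,0.085],[-0.016,-0.155,0,0,0.085],[-0.019,-0.185,0,0,0.085],[-0.022,-0.215,0,0,0.085],[-0.025,-0.245,0,0,0.085],[-0.028,-0.275,0,0,0.085],[-0.03,-0.295,0,0,0.085],[-0.031,-0.3045,0,0,0.085],[-0.031,-0.3055,0,0,0.085],[-0.031,-0.3055,0,0,0.085],[-0.031,-0.3055,0,0,0.085]]' 60
python3 - <<'E'
from h import *
st([.505,.0153,.123])
im,d=camera("wrist"); cv2.imwrite("pics/wrist9.png",im)
E
```

```text
time: 17.5
position: [0.5054, 0.0144, 0.2606]
eef_rot: [0.0, 1.0, -0.001, -0.0]
contact_force: [0.0, -0.3, -0.2]
opening: 0.994
t 17.5 p [0.5054 0.0144 0.2606] yaw -0.001 tilt [-0. -0. -1.] F [ 0.   -0.26 -0.19] open 0.994 q [-0.13  0.17 -0.07  1.33 -0.    1.44]
shift [-0.0004 -0.001   0.1376]
```

View pics/wrist9.png

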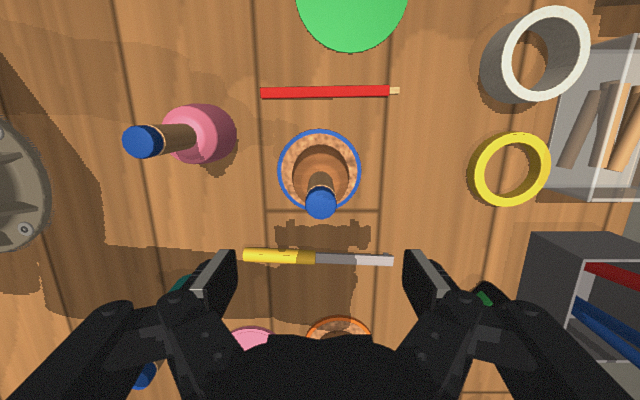

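The blue tip at (321,201) is where it should be. Descending and gripping.

```bash
python3 -m handwheel '[[0,-0.001,0.015,0,0.085],[0,-0.001,0.035,0,0.085],[0,-0.001,0.055,0,0.085],[0,-0.001,0.075,0,0.085],[0,-0.001,0.095,0,0.085],[0,-0.001,0.115,0,0.085],[0,-0.001,0.13,0,0.085],[0,-0.001,0.138,0,0.085],[0,-0.001,0.138,0,0.085],[0,-0.001,0.138,0,0.085],[0,-0.001,0.138,0,0],[0,-0.001,0.138,0,0],[0,-0.001,0.138,0,0],[0,-0.001,0.138,0,0],[0,-0.001,0.138,0,0],[0,-0.001,0.138,0,0],[0,-0.001,0.138,0,0],[0,-0.001,0.138,0,0]]' 60
python3 -c "
from h import *
st([.5435,.238,.218])"
```

```text
time: 19.35
position: [0.5059, 0.0161, 0.1233]
eef_rot: [0.0, 1.0, 0.0, 0.001]
contact_force: [1.3, -0.0, 4.9]
opening: 0.315
t 19.35 p [0.5059 0.0161 0.1233] yaw 0.0001 tilt [ 0.001 -0.    -1.   ] F [ 1.32 -0.02  4.93] open 0.315 q [-0.13  0.24 -0.33  1.    0.    1.44]
shift [ 0.0377 -0.2218 -0.0947]
```

```bash
python3 -m handwheel '[[0,0,-0.006,0,0],[0,0,-0.018,0,0],[0,0,-0.034,0,0],[0,0,-0.052,0,0],[0,0,-0.07,0,0],[0.001,-0.004,-0.085,0,0],[0.003,-0.014,-0.094,0,0],[0.005,-0.03,-0.095,0,0],[0.008,-0.05,-0.095,0,0],[0.012,-0.072,-0.095,0,0],[0.016,-0.094,-0.095,0,0],[0.02,-0.116,-0.095,0,0],[0.024,-0.138,-0.095,0,0],[0.028,-0.16,-0.095,0,0],[0.032,-0.182,-0.095,0,0],[0.035,-0.2,-0.095,0,0],[0.037,-0.213,-0.095,0,0],[0.038,-0.22,-0.095,0,0],[0.038,-0.222,-0.095,0,0],[0.038,-0.222,-0.095,0,0]]' 60
python3 -m handwheel '[[0,0,0,0,0],[0,0,0,0,0],[0,0,0,0,0],[0,0,0,0,0],[0,0,0,0,0]]' 60
python3 - <<'E'
from h import *
st([.5435,.238,.218])
for n in ["wrist","scene","top"]:
    im,d=camera(n); cv2.imwrite(f"pics/{n}10.png",im)
print(proj(camera_info("wrist"),[.5435,.238,.003])); st()
E
```

```text
time: 21.35
position: [0.5431, 0.2379, 0.2176]
eef_rot: [0.0, 1.0, -0.0, -0.0]
contact_force: [-0.1, 0.4, -5.3]
opening: 0.31
time: 21.85
position: [0.5433, 0.2379, 0.2178]
eef_rot: [0.0, 1.0, -0.0, 0.0]
contact_force: [1.0, 1.1, -5.3]
opening: 0.312
t 21.85 p [0.5433 0.2379 0.2178] yaw -0.0003 tilt [ 0. -0. -1.] F [ 0.96  1.06 -5.34] open 0.312 q [ 0.28  0.35  0.07  1.29 -0.    1.85]
shift [ 0.0002 -0.0001 -0.0002]
[319.5022214  176.28716782]
t 22.0 p [0.5433 0.2381 0.2178] yaw -0.0001 tilt [ 0. -0. -1.] F [-0.28  0.35 -6.3 ] open 0.315 q [ 0.28  0.35  0.07  1.29 -0.    1.85]
```

View pics/wrist10.png

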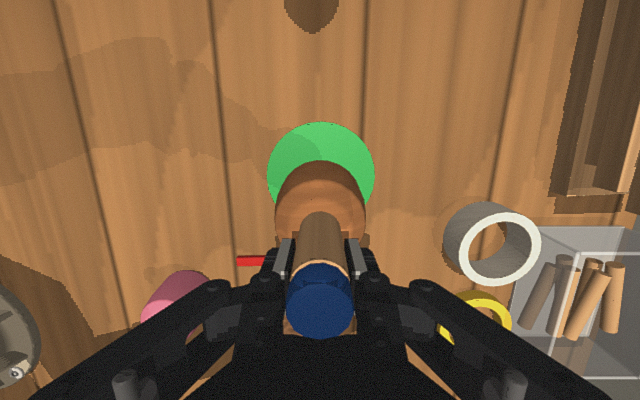

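View pics/scene10.png

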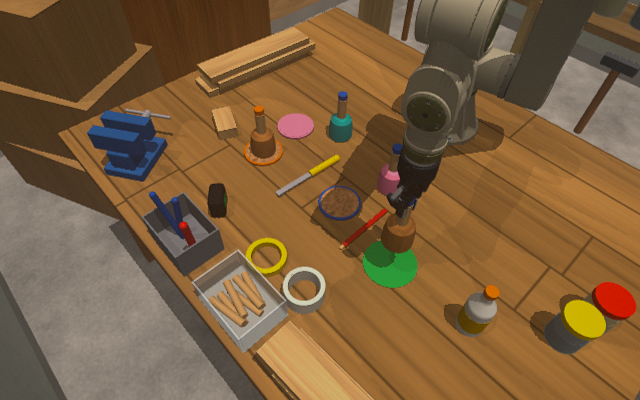

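View pics/top10.png

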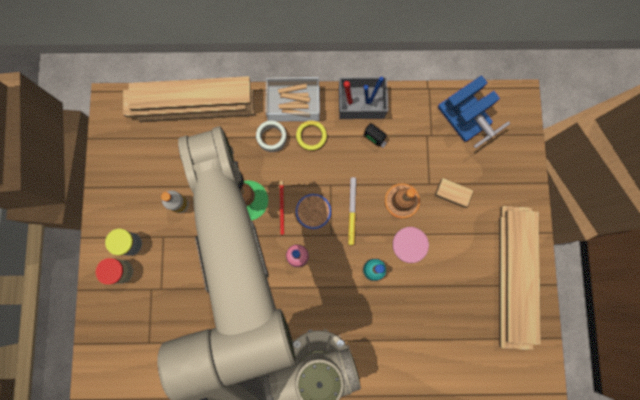

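Blue is held upright over the mat: in the wrist view the mat spans columns 267–375 and its centre is at about (320,176), matching the tool axis. Orange stands on its pad (scene (262,135)), and the bystanders look unmoved. Handing in.

Run:
```python
from h import *
print(finish_job()); st()
```

```text
the job is handed in; nothing more can be done
None
the job is handed in; nothing more can be done
```

The job is handed in at about 22 s of the 72 s allowed. The arm is holding the blue mallet, which is the heavier one, over the green mat. `finish_job` gives no verdict, so whether it passed is not confirmed.

- **Weighing:** I lifted the blue mallet 65 mm, and it read about 6.0 N. I then set it back in the middle of its pad and released it. The orange mallet, lifted the same way, read about 3.3 N, so it is the lighter one and is under the 4.4 N limit. I set it back on its pad and released it.
- **Final hold:** The blue mallet is upright and still over the mat, with the tool at (0.543, 0.238) against a measured mat centre of (0.5435, 0.238). Its underside is about 10 cm above the mat, worked out from the 95 mm lift.
- **Last checks:**
  - The orange mallet stands upright and free, within a few mm of its pad's centre.
  - The bystanders look unmoved in the scene and top views. I compared them by eye only.
  - The wrist force still read −5.3 to −6.3 N, so the mallet had not slipped.
- **Disagreements:** The cameras disagreed by up to about 9 mm on positions, mostly on the orange pad. That is well inside the 25 and 50 mm limits. When I first set the blue mallet down it was still partly hanging (−4.8 N), so I lowered it 1.5 mm more before releasing.

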